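# Wind the pill crusher shut with fingertip strokes

## Robot

A 6-joint arm with a two-finger parallel gripper is mounted at the origin on the work surface. World frame = base frame: x ahead of the robot, y to its left, z up, the work surface at z = 0. Lengths are in m, angles in rad, forces in N, time in s.
With the tool pointing down it reaches from about 0.225 to 0.875 m from the base axis. Payload 3.4 kg.
Tool frame: the origin (TCP) lies midway between the tips of the shut fingers; the grasp point (between the pads) lies 19 mm behind it; z points along the fingers, y is the line along which they close (so a half turn about z gives the same grasp; the last joint's range is limited). The gripper opens to 85 mm and grips with 20 to 120 N. Pads are 22 mm wide; open, the fingers measure 114 mm over their backs; the gripper's body (76 mm by 85 mm) begins 54 mm behind the grasp point. The pads swing forward as they close: fully open they stand 13 mm farther back than shut.
Start: joints at [-1.243, 0.276, 1.505, -0, 1.361, -0.121], TCP at [0.249, -0.518, 0.231] pointing down, gripper open.
Joint ranges: [-2.89, 2.89], [-0.75, 2.08], [0.22, 2.7], [-1.18, 4.32], [0.11, 2.71], [-2.7, 2.7]. Speed limits (rad/s): [2.57, 2.57, 3.14, 3.14, 3.14, 3.14].

## Interface

Orientations are given as a unit quaternion [w, x, y, z].
In Python, from rig import * gives the robot as it stands.
- The arm moves only by the tool apply_moves, never from a script. Its argument "steps" is one flat list of numbers, 4 for each row, row after row: the shift along the world's x, y, z in cm, then the turn about the world's z in degrees. A call has 1 to 8 rows; each row is the pose to reach, as a shift and turn from the pose commanded when the call began; what a row does not reach only later rows make up. A row lasts 1/12 s, in which the tool goes at most 41.7 mm and 7.16 degrees, less where a joint would pass 70% of its speed; a pose out of reach is approached as far as the arm can. A call with a gripper value outside its range is refused whole. "jaw" is the closure in counts, from 0 (fully open) to 255 (shut), set as the call begins (left out, the last holds). The fingers move at their own pace and stop on an object; "newtons" is the grip in N (left out, the last holds). Time passes only in rows, so rows that repeat a pose let the fingers close. It gives the time, the measured TCP pose, the force, the opening and the grip force at its end, in the units of the state.
- get_state(): the state, without advancing time (a new reading comes with each control period).
- get_image(name): name is "side" or "top" or "wrist"; returns the picture (400x640x3 uint8, red, green, blue); there is no depth.
- calibration(name): a dict with "fx", "fy", "cx", "cy" (pixels), "xyz" and "rotation" of the camera in the world. Camera axes: x right, y up, looking along -z (the intrinsics and any distortion apply to the point x, -y, -z); pixel columns grow to the right and rows downward; lengths in m; the calibration is good to about 2 mm. A picture is of the moment at which its call begins: read the wrist's pose just before it. calibration takes no time and is no camera call; for the wrist camera it gives the pose at the moment of the call.
- sign_off(): hands the job in; it is judged then, once.
The state is a dict: "clock": time; "qpos": joint angles; "qd": joint speeds; "effort": joint torques, N m; "position": TCP position; "ee_rot": TCP orientation; "contact_force": force on the tool from outside, world axes, zero at the start; "moment": the same for the moment, N m; "width": finger opening in m; "gripper_force": force on a finger pad.
Only numpy, scipy, OpenCV 4.12 (cv2) and the standard library are available. Lean on these libraries where they do the work, as an engineer would, in place of code of your own. Each camera call takes 0.05 s, during which the arm holds its last target. There are 200 camera calls.

## Task

Close the jaws of the stainless pill crusher all the way, until the moving jaw meets the fixed one: turn its three-winged thumbscrew clockwise (seen from the thumbscrew's end) by stroking the wings round with a fingertip, again and again. Only push the wings gently, never pinch the screw or lift the crusher; let the crusher stay where it stands, leave the other things on the shelf alone, and finish clear of everything.

Things in the scene. Friction and masses are not known exactly. Their poses are not given: they have to be found in the camera images.
- screw (a joint): thumbscrew angle, rad: starts at 0 to 2.2 and grows as it turns clockwise seen from its end (wing tops move to the crusher's -y, the robot's right), to a hard stop at 7.0 where the jaws meet. Each rad closes the gap by 2.2 mm. Loose: 0.02 N m friction, stays where left, no spring. Three wings 120 degrees apart; at 7.0 one leans 0.26 rad from upright to the crusher's -y.
- hub (a point): centre of the thumbscrew's hub, on its level axis (along the crusher's x), mid-width of the wings, 54 mm above the shelf. Hub 14 mm thick; wings reach 38 mm from the axis, 16 mm wide along it, 6 mm thick, 9 mm at the rounded tips. A low wing binds if pushed level: follow its arc up and over. Free above; the crusher's nearest block begins 31 mm away towards its +x and is 62 mm high.
- crusher: stainless pill crusher, a small screw press standing loose on rubber feet, about 0.95 kg. Base plate 170 mm (x) by 84 mm (y), its top 10 mm above the shelf. Origin under its centre, z up. Thumbscrew over the -x end (50 mm from the origin), facing the robot within 0.5 rad; then a bearing block, the moving jaw, and the fixed jaw at +x, 66 mm high.
- dispenser: white pump dispenser with press button, bystander: 64 mm across, 160 mm high; origin under its centre
- tumbler: glass tumbler, bystander: 72 mm across, 100 mm high; origin under its centre
- pillbottle: amber pill jar, bystander: 48 mm across, 85 mm high; origin under its centre
- ringdish: white ceramic ring dish with a small cone, close beside the crusher, bystander: 92 mm across, 46 mm high; origin under its centre
- brush: yellow denture brush lying close beside the crusher, bystander: 162 mm long (its x), 22 mm wide, 26 mm high; origin under its middle
- case: folded tortoiseshell reading glasses case behind the crusher, bystander: 162 mm (its x) by 62 mm, 37 mm high; origin under its centre
Not all that is in view belongs to the job. Leave any blue, red or yellow look-alike of the crusher alone.

How it is judged:
At the end, for the whole second after the job is handed in: The screw stands within 0.4 rad of its closing stop (jaw gap under 0.9 mm) and at rest, the crusher stands level within 30 mm of where it was, and no bystander has moved by more than 30 mm or fallen over (value of joint screw above 6.6 rad and velocity of joint screw between -0.05 and 0.05 rad/s and distance of crusher from where it was at the start of the episode below 0.03 m and angle between crusher's own z axis and vertical below 0.05 rad and linear speed of crusher below 0.02 m/s and not (distance of any of dispenser, tumbler, pillbottle, ringdish, brush, case from where it was at the start of the episode above 0.03 m or angle between any of dispenser, tumbler, pillbottle, ringdish, brush, case's own z axis and vertical above 0.35 rad)); the robot touches nothing.
It fails at once if the crusher is lifted, tipped by more than 0.2 rad, or shoved more than 40 mm (height (world z) of crusher above 0.008 m or angle between crusher's own z axis and vertical above 0.2 rad or distance of crusher from where it was at the start of the episode above 0.04 m).
It fails at once if the thumbscrew is pinched or pressed hard (more than 25 N from the fingers) (contact force between the fingers and screw above 25 N).
It fails at once if a bystander is moved by more than 30 mm, lifted or tipped over (distance of any of dispenser, tumbler, pillbottle, ringdish, brush, case from where it was at the start of the episode above 0.03 m or angle between any of dispenser, tumbler, pillbottle, ringdish, brush, case's own z axis and vertical above 0.35 rad).
It also fails if it takes over 56 s, if anything falls off the work surface, if the arm or the gripper's body presses on something with over 40 N, if the wrist force passes 120 N, or if a joint passes its speed limit or range.

## Working session

There is one attempt and no reset: what is moved stays moved. The work goes in short steps, Python scripts to look and compute and a tool call to move; the robot and the scene stay as the last step left them, time stands still between calls to the robot, and variables do not carry over. Pictures are saved under pics/ and viewed, at most 10 in all, crops included, and the job is handed in when it is done.

Besides the shell and the picture viewer there is one more tool, called after "Call:" as name(argument=value, ...) on one line, values as JSON. apply_moves: Moves the arm, as the interface text tells. Its arguments: {"type":"object","properties":{"steps":{"type":"array","items":{"type":"number"}},"jaw":{"type":"number"},"newtons":{"type":"number"}},"required":["steps"]}

```bash
mkdir -p pics; python3 - <<'E'
from rig import *
import cv2
s=get_state();print(s['clock'],s['position'],s['ee_rot'],s['width'])
for n in('side','top'):
    cv2.imwrite(f'pics/{n}0.png',get_image(n)[:,:,::-1]);c=calibration(n);print(n,c)
E
```

```text
0.0 [ 0.24931715 -0.51756438  0.23043771] [-9.01519837e-04  9.74925500e-01  2.22529660e-01 -8.82950744e-05] 0.08537720175136447
side {'fx': 366.1294687970478, 'fy': 366.1294687970478, 'cx': 320.2128773947183, 'cy': 202.23977102262685, 'xyz': array([ 0.47369437, -0.66910144,  0.72413924]), 'rotation': array([ 0.92278616,  0.38503604,  0.00231717, -0.01440746])}
top {'fx': 434.8435173800699, 'fy': 434.8435173800699, 'cx': 319.28932381489193, 'cy': 203.54637600138213, 'xyz': array([ 0.36927971, -0.01774572,  1.19668762]), 'rotation': array([ 0.71483552,  0.04486769, -0.03107577, -0.6971595 ])}
```

View pics/side0.png

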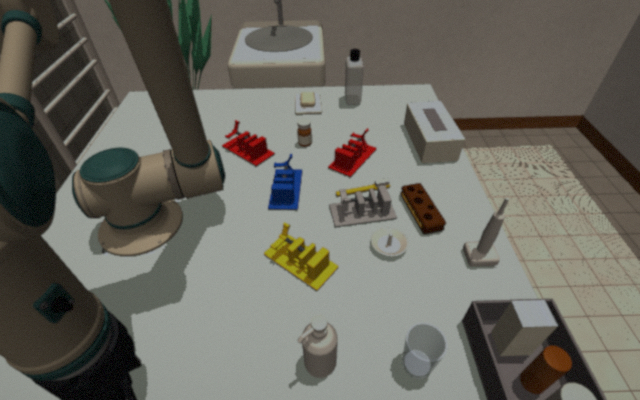

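View pics/top0.png

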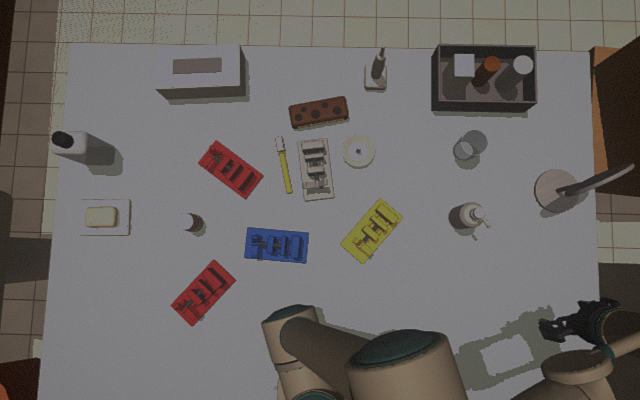

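The steel crusher is at about (316,168) in the top view, with its thumbscrew end low (towards the robot). The dish is at (359,151), the brush at (284,165) and the case at (318,111). I'll enlarge both views.

```bash
python3 - <<'E'
import cv2,numpy as np
a=cv2.imread('pics/top0.png')[125:210,265:350];b=cv2.imread('pics/side0.png')[170:235,320:405]
a=cv2.resize(a,None,fx=6,fy=6,interpolation=3);b=cv2.resize(b,None,fx=6,fy=6,interpolation=3)
cv2.imwrite('pics/crop.png',np.vstack([a,b])[:0] if 0 else cv2.resize(np.hstack([cv2.resize(a,(400,400)),cv2.resize(b,(400,306)) if 0 else cv2.copyMakeBorder(cv2.resize(b,(400,306)),0,94,0,0,0)]),(800,400)))
E
```

```text
(no output)
```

View pics/crop.png

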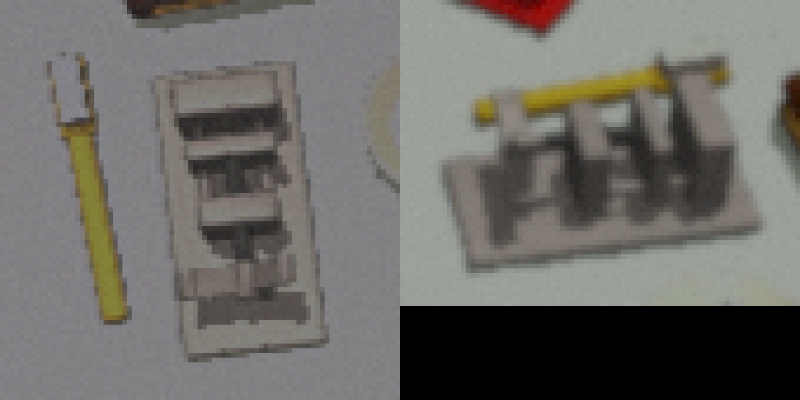

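```bash
cat >h.py <<'E'
import numpy as np
from scipy.spatial.transform import Rotation as R
def rot(q): return R.from_quat(np.roll(q,-1))
def unproj(c,uv,z):
    u,v=uv;d=rot(c['rotation']).apply([(u-c['cx'])/c['fx'],-(v-c['cy'])/c['fy'],-1]);p=np.array(c['xyz'])
    return p+d*(z-p[2])/d[2]
def proj(c,P):
    q=rot(c['rotation']).inv().apply(np.atleast_2d(P)-c['xyz'])
    return np.c_[c['cx']-c['fx']*q[:,0]/q[:,2],c['cy']+c['fy']*q[:,1]/q[:,2]]
E
python3 - <<'E'
from rig import *
from h import *
c=calibration('top');P=[]
for p in [(157,80),(294,64),(327,342),(188,358)]:
    P.append(unproj(c,(p[0]/4.706+265,p[1]/4.706+125),.01))
P=np.array(P);print(P.round(4));o=P.mean(0)
ax=(P[0]+P[1]-P[2]-P[3])/2;print('len',np.linalg.norm(ax),'wid',np.linalg.norm((P[0]+P[3]-P[1]-P[2])/2))
yaw=np.arctan2(ax[1],ax[0]);ax/=np.linalg.norm(ax);print(o,yaw)
h=o-.05*ax;h[2]=.054;print('hub',h)
for n,f in(('top',(265,125)),('side',(320,170))):
    print(n,(proj(calibration(n),h)-f)*4.706)
c=calibration('wrist');print(c); print(proj(c,h))
s=get_state();print(rot(s['ee_rot']).as_matrix().round(3), rot(s['ee_rot']).inv().apply(np.array(c['xyz'])-s['position']))
E
```

```text
[[ 0.6683  0.07    0.01  ]
 [ 0.6797 -0.011   0.01  ]
 [ 0.5142 -0.0342  0.01  ]
 [ 0.5029  0.0467  0.01  ]]
len 0.16706583304383998 wid 0.08174071928439805
[0.59127963 0.01787045 0.01      ] 0.1397241871025297
hub [0.54176691 0.01090695 0.054     ]
top [[249.40161483 282.26426329]]
side [[111.89820154 144.74434504]]
{'fx': 286.9915019782421, 'fy': 286.9915019782421, 'cx': 325.7009029176446, 'cy': 197.8369504770241, 'xyz': array([ 0.31140295, -0.48783828,  0.37302303]), 'rotation': array([ 0.83916103, -0.11296898,  0.07238894, -0.52707364])}
[[-185.77571575 -526.5582251 ]]
[[ 0.901  0.434 -0.001]
 [ 0.434 -0.901  0.002]
 [ 0.    -0.002 -1.   ]] [ 6.88700148e-02 -1.21725740e-04 -1.42476280e-01]
```

Sizes check out (167 x 82 mm measured) and the hub projects onto the wings. I'll move above it with the jaws shut, tool x along the crusher's y.

Call:
apply_moves(steps=[4,6,0,7,7,12,0,14,10,18,0,21,13,24,0,28,16,29,0,35,19,34,0,42,22,39,0,49,24,43,0,56], jaw=255, newtons=20)

```text
clock: 0.77
position: [0.4124, -0.2253, 0.2311]
ee_rot: [-0.0, 0.755, 0.656, 0.0]
contact_force: [0.3, -0.3, -0.0]
width: -0.0
gripper_force: 0.0
```

Call:
apply_moves(steps=[2,3,-1,7,3.5,6,-3,14,5.3,9.9,-5,16.3,5.3,9.9,-6,16.3,5.3,9.9,-6,16.3])

```text
clock: 1.18
position: [0.4636, -0.1251, 0.1685]
ee_rot: [-0.003, 0.654, 0.756, -0.001]
contact_force: [0.1, 0.0, 0.5]
width: -0.0002
gripper_force: 0.0
```

```bash
python3 - <<'E'
from rig import *
from h import *
import cv2
s=get_state();print(s['clock'],s['position'],s['width'],s['contact_force'],np.degrees(rot(s['ee_rot']).as_euler('ZYX')))
c=calibration('wrist');im=get_image('wrist')[:,:,::-1]
yaw=.14;ex=np.array([np.cos(yaw),np.sin(yaw),0]);ey=np.array([-ex[1],ex[0],0]);h=np.array([.5418,.0109,.054])
uv=proj(c,[h]+[h-.038*(np.sin(a)*ey)+.038*np.cos(a)*np.array([0,0,1]) for a in np.radians([-60,0,60])]);print(uv)
x,y=[int(max(0,v)) for v in uv[0]-[130,100]];print(x,y)
cv2.imwrite('pics/w1.png',cv2.resize(im[y:y+200,x:x+266],None,fx=3,fy=3,interpolation=2))
E
```

```text
1.1833 [ 0.4636298  -0.12509954  0.16851365] -0.00023291634694621606 [0.11269264 0.02160592 0.51875437] [  98.25980463   -0.22047524 -179.7006182 ]
[[443.98021893  48.56936172]
 [459.50432846  -8.2207598 ]
 [465.78091253  35.25542632]
 [448.82478298  89.26789387]]
313 0
```

View pics/w1.png

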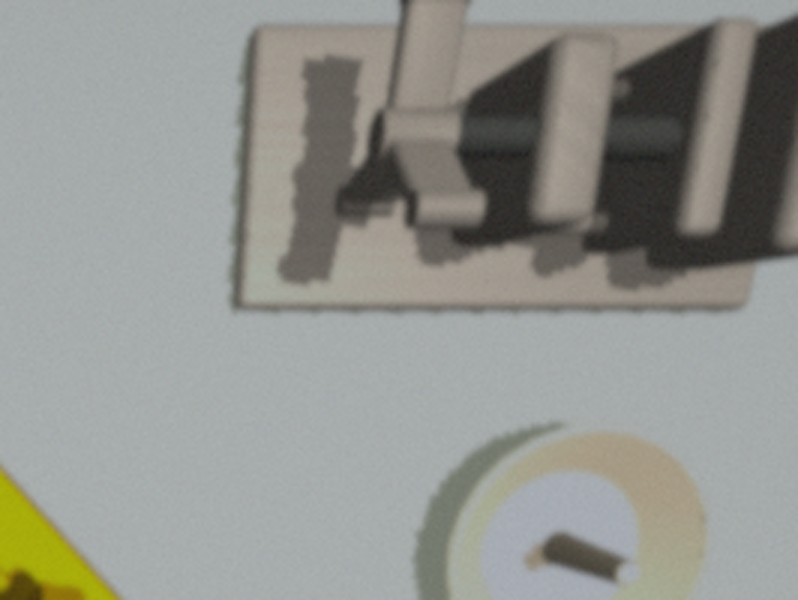

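The picture shows the hub at crop (425,130), a right-hand upper wing with its tip at (450,207), a low wing with its tip at about (370,208), and a third wing running up to the left, out of frame. Fitting the angle.

```bash
python3 - <<'E'
from rig import *
from h import *
c=calibration('wrist')
yaw=.14;ex=np.array([np.cos(yaw),np.sin(yaw),0]);ey=np.array([-ex[1],ex[0],0]);h=np.array([.5418,.0109,.054])
print('hubcrop',(proj(c,h)-[313,0])*3)
for a in range(25,100,10):
    f=lambda r,a:h-r*np.sin(a)*ey+r*np.cos(a)*np.array([0,0,1])
    A=np.radians(a+np.array([0,120,-120]));print(a,((proj(c,[f(.036,t) for t in A])-[313,0])*3).round().tolist())
# check of base corners
print((proj(c,[h+ex*a+ey*b+[0,0,-.044] for a,b in((-.035,.042),(-.035,-.042),(.135,-.042))])-[313,0])*3)
E
```

```text
hubcrop [[389.71624692 137.48938636]]
25 [[436.0, 174.0], [345.0, 234.0], [400.0, -10.0]]
35 [[427.0, 201.0], [344.0, 217.0], [410.0, -20.0]]
45 [[418.0, 225.0], [343.0, 198.0], [420.0, -25.0]]
55 [[408.0, 244.0], [344.0, 177.0], [429.0, -25.0]]
65 [[399.0, 260.0], [346.0, 155.0], [437.0, -20.0]]
75 [[389.0, 270.0], [349.0, 132.0], [444.0, -9.0]]
85 [[380.0, 277.0], [353.0, 109.0], [449.0, 8.0]]
95 [[372.0, 279.0], [359.0, 85.0], [452.0, 30.0]]
[[235.26343422  21.92331729]
 [219.39419887 308.72397125]
 [729.6092585  310.01300927]]
```

Base corners put the hub about 6 mm further out in x, near (0.5475, 0.012). The wings stand at about +36°, -84° and 156°, so q0 is about 1.1. I'll go above the hub and check once from close by.

Call:
apply_moves(steps=[2,3.5,0,0,4,7,0,0,6,10.5,-1,0,8.35,14,-2,0,8.35,14,-3.5,0,8.35,14,-3.5,0])

```text
clock: 1.73
position: [0.5484, 0.012, 0.1347]
ee_rot: [-0.001, 0.655, 0.755, -0.001]
contact_force: [-1.2, -1.1, -0.0]
width: -0.0002
gripper_force: 0.0
```

```bash
cat >look.py <<'E'
from rig import *
from h import *
import cv2,sys
s=get_state();print(s['clock'],s['position'],s['contact_force'])
c=calibration('wrist');im=get_image('wrist')[:,:,::-1].copy()
yaw=.14;ex=np.array([np.cos(yaw),np.sin(yaw),0]);ey=np.array([-ex[1],ex[0],0]);h=np.array([.5475,.012,.054])
f=lambda r,a,x=0:h-r*np.sin(a)*ey+r*np.cos(a)*np.array([0,0,1])+x*ex
print('hub',proj(c,h),'corners',proj(c,[h+ex*a+ey*b+[0,0,-.044] for a,b in((-.035,.042),(-.035,-.042))]).tolist())
A=np.radians(float(sys.argv[2]))
for k in(0,1,2):
    a=A+k*2.0944;q=proj(c,[f(0,a),f(.0335,a,-.008),f(.0335,a,.008)])
    for p in q[1:]: cv2.line(im,tuple(int(v) for v in q[0]),tuple(int(v) for v in p),[(0,0,255),(0,255,0),(255,0,0)][k],1)
q=proj(c,[h+ex*a+ey*b+[0,0,-.044] for a,b in((-.035,.042),(-.035,-.042),(.135,-.042),(.135,.042))]).astype(int)
cv2.polylines(im,[q],True,(255,0,255),1)
x,y=[int(max(0,v)) for v in proj(c,h)[0]-[160,130]]
cv2.imwrite(sys.argv[1],cv2.resize(im[y:y+260,x:x+320],None,fx=2.3,fy=2.3,interpolation=2));print(x,y)
E
python3 look.py pics/w2.png 36
```

```text
1.7333 [0.54841176 0.0119974  0.13474932] [-1.15616837 -1.09905936 -0.02909901]
hub [[323.21118799 205.39559786]] corners [[285.74885737467383, 147.83273079622694], [288.73331893567257, 232.7246732699384]]
163 75
```

View pics/w2.png

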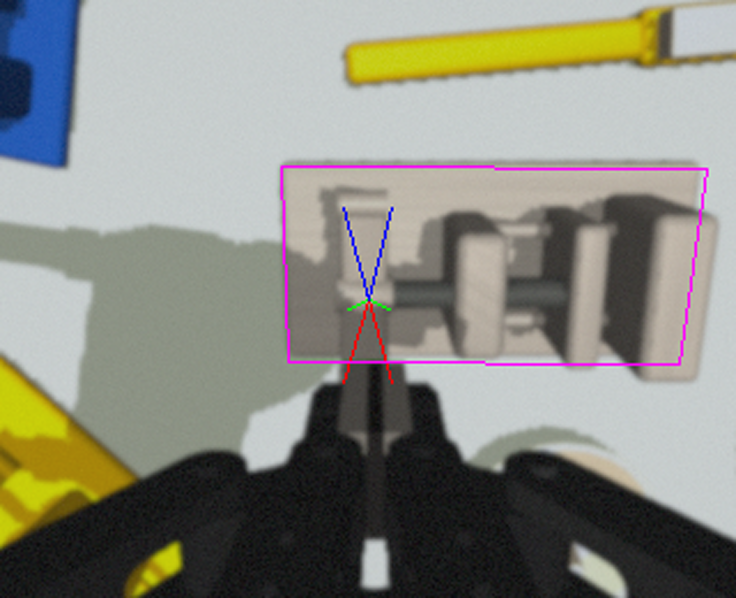

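The overlay fits to about 2 mm (hub y nearer 0.0135), and the wings lie at +36° and -84° as fitted. First stroke pushes the right wing from 36° to about 80°.

Call:
apply_moves(steps=[-0.06,0.4,-2.5,0,-0.06,0.4,-5,0,-0.04,0.3,-5.4,0,0.06,-0.4,-5.4,0,0.13,-0.9,-5.45,0,0.2,-1.43,-5.95,0,0.26,-1.82,-6.45,0,0.3,-2.12,-7.05,0])

```text
clock: 2.45
position: [0.5532, -0.0111, 0.067]
ee_rot: [0.002, 0.656, 0.754, 0.001]
contact_force: [1.0, -0.9, 0.7]
width: 0.0003
gripper_force: 0.5
```

Call:
apply_moves(steps=[0,0,0,0,0,0,0,0])

```text
clock: 2.62
position: [0.5512, -0.0095, 0.0655]
ee_rot: [-0.001, 0.656, 0.755, -0.0]
contact_force: [0.0, -0.5, 0.7]
width: -0.0002
gripper_force: 0.0
```

Call:
apply_moves(steps=[0,0,2.5,0,0,0,5,0,-0.42,2.97,5,0,-0.83,5.94,5,0,-1.06,7.52,5,0,-1.06,7.52,5,0])

```text
clock: 3.12
position: [0.5398, 0.0691, 0.116]
ee_rot: [-0.001, 0.655, 0.756, 0.0]
contact_force: [0.1, 0.4, -0.0]
width: 0.0003
gripper_force: 0.0
```

```bash
python3 look.py pics/w3.png 77; python3 -c "
from rig import *;print(get_state()['position'])"
```

```text
3.1167 [0.53977156 0.06912995 0.11596683] [ 0.14637679  0.39598905 -0.01536787]
hub [[323.40344067 281.24213598]] corners [[285.4609455922238, 213.99759196763642], [288.34179389864767, 294.64692093672306]]
163 151
[0.54030773 0.06744211 0.11586808]
```

View pics/w3.png

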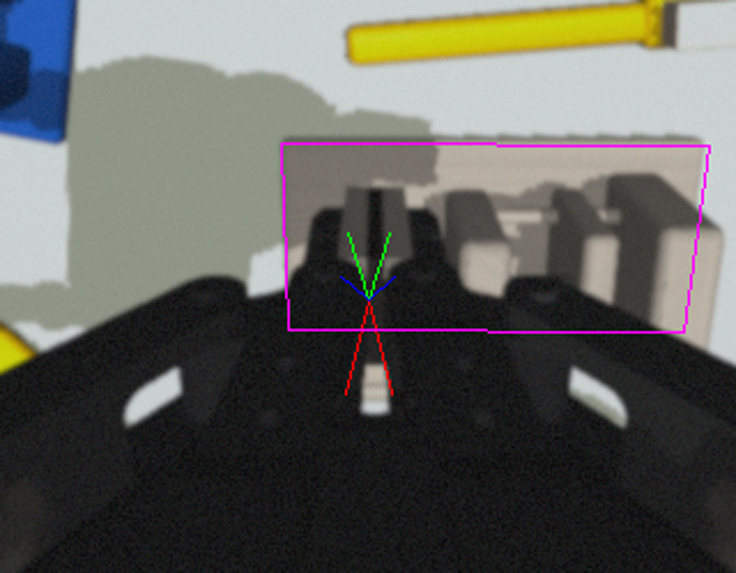

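The crusher hasn't moved and the gripper now hides the wings. The fingertip is just left of the next wing, so I'll do stroke 1.

Call:
apply_moves(steps=[0,0,-2.5,0,0,0,-5,0,0.11,-0.79,-5,0,0.21,-1.49,-5,0,0.29,-2.08,-4.7,0,0.38,-2.67,-4.3,0,0.46,-3.27,-4.1,0,0.54,-3.86,-3.9,0])

```text
clock: 3.83
position: [0.5476, 0.026, 0.0784]
ee_rot: [0.001, 0.656, 0.755, 0.001]
contact_force: [-0.2, 1.0, -0.3]
width: 0.0
gripper_force: 0.3
```

Call:
apply_moves(steps=[0.08,-0.6,0.1,0,0.17,-1.19,0.2,0,0.24,-1.68,0.25,0,0.29,-2.08,0.2,0,0.35,-2.48,-0.05,0,0.39,-2.77,-0.3,0,0.44,-3.17,-0.8,0,0.5,-3.56,-1.3,0])

```text
clock: 4.5
position: [0.5514, -0.0086, 0.0633]
ee_rot: [-0.0, 0.656, 0.755, 0.0]
contact_force: [-0.2, 0.7, -0.3]
width: 0.0001
gripper_force: 0.4
```

Call:
apply_moves(steps=[0,0,0,0,0,0,0,0])

```text
clock: 4.67
position: [0.5511, -0.0089, 0.0632]
ee_rot: [-0.0, 0.656, 0.755, -0.0]
contact_force: [-0.4, -0.1, -0.3]
width: 0.0003
gripper_force: 0.0
```

Call:
apply_moves(steps=[0,0,3,0,0,0,6,0,0.28,-2,6,0,0.28,-2,6,0])

```text
clock: 5.0
position: [0.5566, -0.0309, 0.1261]
ee_rot: [0.003, 0.656, 0.755, 0.001]
contact_force: [0.2, -1.1, 0.7]
width: -0.0004
gripper_force: 0.0
```

```bash
sed -i 's/h=np.array(\[.5475,.012,.054\])/h=np.array([.5475,.0135,.054])/' look.py; python3 look.py pics/w4.png 78
```

```text
5.0 [ 0.55657129 -0.03086441  0.12611806] [ 0.22103409 -1.05412906  0.66680554]
hub [[319.54365426 150.24050521]] corners [[278.7745952836432, 94.70248149378986], [282.78535250395606, 190.69010885954003]]
159 20
```

View pics/w4.png

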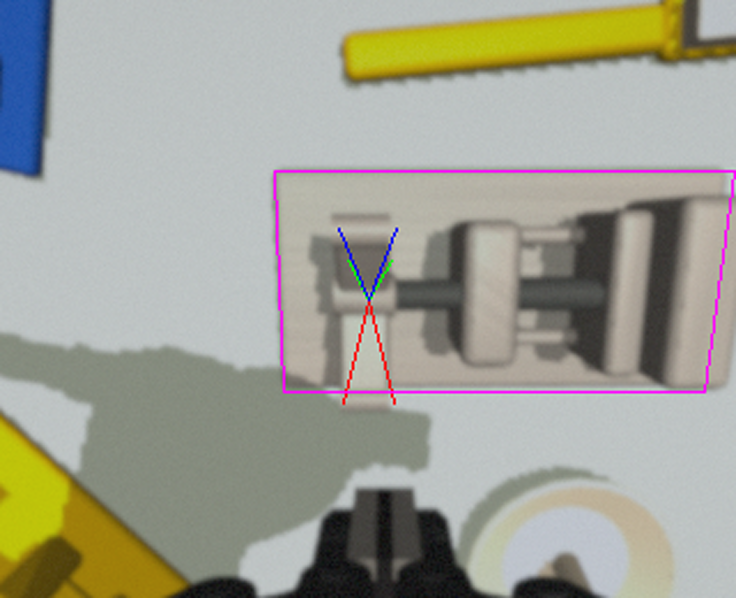

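The right wing is at about 78° and the next one at about -42°, as planned, and the crusher is in place. Stroke 2.

Call:
apply_moves(steps=[-0.45,3.2,0,0,-0.9,6.4,0,0,-1.35,9.6,-0.7,0,-1.35,9.6,-0.7,0,-1.35,9.6,-0.7,0])

```text
clock: 5.47
position: [0.539, 0.0693, 0.1156]
ee_rot: [-0.001, 0.655, 0.756, -0.001]
contact_force: [0.1, -0.5, 0.2]
width: -0.0
gripper_force: 0.0
```

Call:
apply_moves(steps=[0,0,-2.5,0,0,0,-5,0,0.11,-0.79,-5,0,0.21,-1.49,-5,0,0.29,-2.08,-4.7,0,0.38,-2.67,-4.3,0,0.46,-3.27,-4.1,0,0.54,-3.86,-3.9,0])

```text
clock: 6.13
position: [0.5473, 0.0278, 0.0794]
ee_rot: [0.001, 0.656, 0.755, 0.001]
contact_force: [-0.0, 0.6, -0.5]
width: -0.0
gripper_force: 0.3
```

Call:
apply_moves(steps=[0.08,-0.6,0.1,0,0.17,-1.19,0.2,0,0.24,-1.68,0.25,0,0.29,-2.08,0.2,0,0.35,-2.48,-0.05,0,0.39,-2.77,-0.3,0,0.44,-3.17,-0.8,0,0.5,-3.56,-1.3,0])

```text
clock: 6.8
position: [0.5512, -0.0068, 0.0643]
ee_rot: [-0.0, 0.656, 0.755, 0.0]
contact_force: [0.2, 2.9, 0.1]
width: -0.0
gripper_force: 0.6
```

Call:
apply_moves(steps=[0,0,0,0,0,0,0,0])

```text
clock: 6.97
position: [0.5507, -0.007, 0.0641]
ee_rot: [-0.001, 0.656, 0.755, -0.0]
contact_force: [0.4, -0.3, -1.4]
width: 0.0001
gripper_force: 0.0
```

Call:
apply_moves(steps=[0,0,3,0,0,0,6,0,0.28,-2,6,0,0.28,-2,6,0])

```text
clock: 7.3
position: [0.5562, -0.029, 0.1271]
ee_rot: [0.003, 0.656, 0.755, 0.001]
contact_force: [-0.3, -0.3, -0.6]
width: -0.0003
gripper_force: 0.0
```

```bash
python3 look.py pics/w5.png 78
```

```text
7.3 [ 0.55623082 -0.02900145  0.12706602] [-0.27898234 -0.30454664 -0.57494312]
hub [[319.70411582 152.67145737]] corners [[279.1615201740636, 97.1608050381831], [283.11627018220906, 192.42397605708618]]
159 22
```

View pics/w5.png

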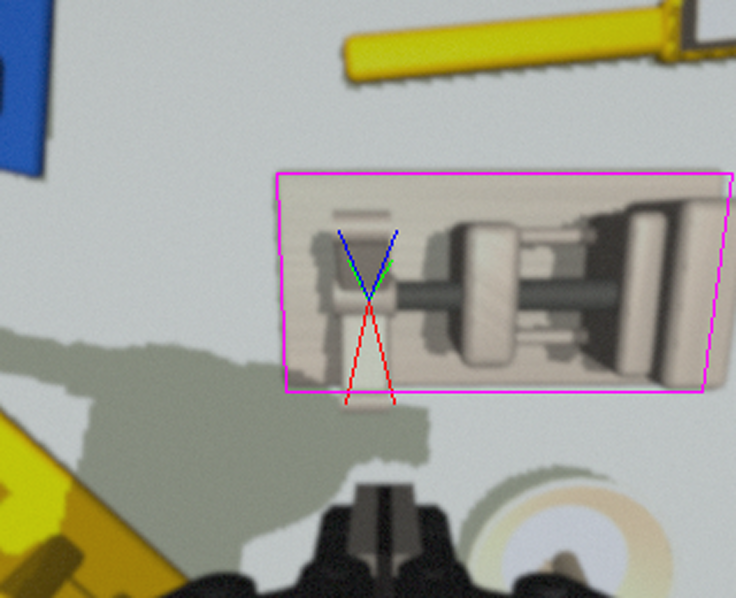

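The right wing is at 78° again and the moving jaw is 4-5 mm closer, so q is about 6.0. The last stroke has to stop at about +10° (the hard stop is +15°), so I'll go slowly at the end.

Call:
apply_moves(steps=[-0.45,3.2,0,0,-0.9,6.4,0,0,-1.32,9.4,-0.8,0,-1.32,9.4,-0.8,0,-1.32,9.4,-0.8,0])

```text
clock: 7.77
position: [0.539, 0.069, 0.1156]
ee_rot: [-0.001, 0.655, 0.756, -0.001]
contact_force: [0.6, -0.8, 0.3]
width: 0.0002
gripper_force: 0.0
```

Call:
apply_moves(steps=[0,0,-2.5,0,0,0,-5,0,0.11,-0.79,-5,0,0.21,-1.49,-5,0,0.29,-2.08,-4.7,0,0.36,-2.6,-4.3,0,0.42,-3,-4.1,0,0.46,-3.3,-4,0])

```text
clock: 8.43
position: [0.5467, 0.0332, 0.0786]
ee_rot: [0.001, 0.656, 0.754, 0.001]
contact_force: [0.8, 0.2, 0.2]
width: -0.0001
gripper_force: 0.3
```

Call:
apply_moves(steps=[0.01,-0.1,0,0,0.03,-0.2,0,0,0.04,-0.3,0,0,0.06,-0.4,0,0,0.07,-0.5,0,0,0.08,-0.6,0,0,0.1,-0.7,0,0,0.1,-0.7,0,0])

```text
clock: 9.1
position: [0.5462, 0.0271, 0.0767]
ee_rot: [-0.0, 0.656, 0.755, -0.0]
contact_force: [-0.4, 0.5, -0.3]
width: 0.0002
gripper_force: 0.1
```

Call:
apply_moves(steps=[0.01,-0.05,0,0,0.01,-0.1,0,0,0.02,-0.15,0,0,0.03,-0.2,0,0,0.03,-0.2,0,0])

```text
clock: 9.52
position: [0.5465, 0.0252, 0.0768]
ee_rot: [-0.0, 0.656, 0.755, -0.0]
contact_force: [0.7, -0.5, -0.3]
width: 0.0001
gripper_force: 0.2
```

Call:
apply_moves(steps=[0.01,-0.05,0,0,0.01,-0.1,0,0,0.02,-0.15,0,0,0.02,-0.15,0,0])

```text
clock: 9.85
position: [0.5467, 0.0237, 0.0768]
ee_rot: [-0.0, 0.656, 0.755, -0.0]
contact_force: [-0.2, 0.5, 0.1]
width: -0.0003
gripper_force: 0.2
```

Call:
apply_moves(steps=[-0.1,1,0,0,-0.3,2.5,0.3,0,-0.3,2.5,4,0,-0.3,2.5,7,0,-0.3,2.5,7,0])

```text
clock: 10.27
position: [0.548, 0.0496, 0.1527]
ee_rot: [0.005, 0.656, 0.755, 0.004]
contact_force: [0.6, -0.2, 0.4]
width: 0.0001
gripper_force: 0.0
```

Call:
apply_moves(steps=[0.4,-3,0,0,0.8,-6,0,0,1.1,-8,0,0,1.2,-9,0,0,1.2,-9,0,0])

```text
clock: 10.68
position: [0.5561, -0.0426, 0.1466]
ee_rot: [0.0, 0.657, 0.754, -0.0]
contact_force: [0.1, -1.3, 0.1]
width: 0.0001
gripper_force: 0.0
```

```bash
python3 look.py pics/w6.png 10
```

```text
10.6833 [ 0.55614676 -0.04263782  0.14660777] [ 0.1422563  -1.31556942  0.13706614]
hub [[322.87158679 133.22059962]] corners [[284.5581671584538, 83.61900628935639], [288.0167886481907, 174.70022004436024]]
162 3
```

View pics/w6.png

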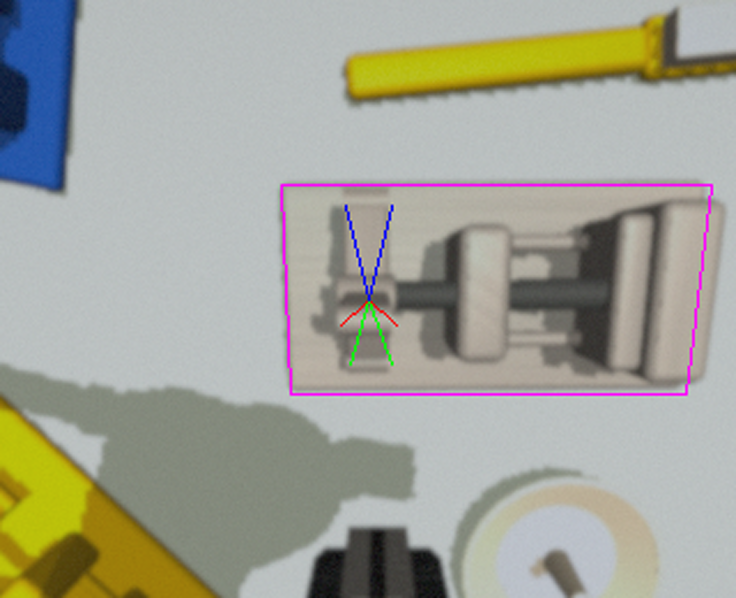

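The upper wing leans about +10° (q about 6.9), the jaws are almost touching and the crusher is in place. The finger is clear of everything, so I'm handing in.

```bash
python3 -c "
from rig import *;print(sign_off())"
```

```text
the job is handed in; nothing more can be done
None
```

I turned the thumbscrew in four gentle strokes to about 6.9 rad as judged from the pictures (needs above 6.6; the stop is 7.0), so the jaws are all but touching; the crusher has not visibly moved, the arm is clear, and the job is handed in with no verdict shown.

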